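Stand the third hand back up and bring the charcoal block under its tweezers

ROBOT

A 7-joint arm with a two-finger parallel gripper is mounted at the origin on the work surface. World frame = base frame: x ahead of the robot, y to its left, z up, the work surface at z = 0. Lengths are in m, angles in rad, forces in N, time in s.
With the tool pointing down it reaches from about 0.4 to 0.9 m from the base axis. Payload 5.6 kg.
Tool frame: the origin (TCP) lies midway between the tips of the shut fingers; the grasp point (between the pads) lies 19 mm behind it; z points along the fingers, y is the line along which they close (so a half turn about z gives the same grasp; the last joint's range is limited). The gripper opens to 92 mm and grips with 3 to 60 N. Pads are 20 mm wide; open, the fingers measure 128 mm over their backs; the gripper's body (75 mm by 189 mm) begins 69 mm behind the grasp point.
Start: joints at [1.125, 0.468, -0.012, 1.603, 0.006, 1.071, -0.056], TCP at [0.255, -0.598, 0.215] pointing down, gripper open.
Joint ranges: [-2.53, 2.53], [-0.31, 2.02], [-1.57, 1.55], [0.28, 2.44], [-1.29, 4.43], [0.15, 1.84], [-2.92, 2.92]. Speed limits (rad/s): [2.57, 2.57, 3.14, 3.14, 3.14, 3.14, 3.14].

INTERFACE

Orientations are given as a 3x3 rotation matrix whose columns are the frame's x, y, z axes.
In Python, from station import env, effector, solver, viewer, workorder, search_frame, tip_of gives the robot as it stands. Calls block until the motion is done:
- env.reach(position, orientation): joint-space move of the TCP to a pose.
- env.movel(position, frame=None, rate=0.15): straight line of the TCP; frame=None keeps the orientation; rate is the mean speed in m/s.
- env.goto_joints(angles): joint-space move.
- effector.release() and effector.grasp(squeeze=None): open the fingers fully, or close them until they stop; squeeze is the grip in N (None keeps the last).
- env.pause(seconds).
- solver.inverse_kinematics(position, orientation): joint angles nearest the present ones, or None.
- env.sense(): the state.
- viewer.read_camera(name): name is "scene" or "top" or "wrist"; returns (picture, depth): 384x512x3 uint8, red, green, blue; 384x512 float32, m along the optical axis (not along the pixel's ray), 0 where there is no reading.
- viewer.camera_info(name): a dict with "intrinsics" (3x3 intrinsics, pixels), "eye" and "rotation" of the camera in the world; the wrist camera has in their place "T_tool_cam" (4x4, takes a point from camera to tool coordinates, whose origin is the TCP and whose axes are the flange's). Camera axes: x right, y up, looking along -z (the intrinsics and any distortion apply to the point x, -y, -z); pixel columns grow to the right and rows downward; lengths in m; the calibration is good to about 2 mm. A picture is of the moment at which its call begins: read the wrist's pose just before it. camera_info takes no time and is no camera call.
A pose or a line that the arm cannot do raises env.PlanningError and nothing moves.
- workorder.finish_job(): hands the job in; it is judged then, once.
Trained networks look in the newest picture that a camera, given by its name, has taken for a name from the list of things; names that differ only in an ending like _2 or _b are one class to them, and where a whole thing is asked for, a point or a joint stands for the part that bears it (a point fixed in the world has none). Each returns a list of dicts, best first, with "score" (0 to 1); they miss things now and then, are a little off and sometimes report something else, mostly with a low value. They report only what shows in the picture. A call takes as long as a camera call. They do not tell look-alikes from the thing itself.
- search_frame(camera, name): "at" ([x, y, z] in m, in world coordinates, good to about 4 mm: the middle of the surface that is visible of it).
- tip_of(camera, name): "at" ([x, y, z] in m, in world coordinates, good to about 4 mm: a listed point, or the origin of a listed thing).
The state is a dict: "t": time; "joint_positions": joint angles; "joint_velocities": joint speeds; "tau": joint torques, N m; "ee_pos": TCP position; "tcp_rot": TCP orientation; "wrist_force": force on the tool from outside, world axes, zero at the start; "moment": the same for the moment, N m; "gripper_width": finger opening in m; "grasp_force": force on a finger pad.
Only numpy, scipy, OpenCV 4.12 (cv2) and the standard library are available. Lean on these libraries where they do the work, as an engineer would, in place of code of your own. Each camera call takes 0.05 s, during which the arm holds its last target. There are 200 camera calls.

TASK

The third hand (the tweezer stand) has been knocked over on the soldering board: push its iron foot over with a fingertip so that it tips back upright and stands flat on the board. Then gently push the charcoal block along the board until the tweezer tips hang over the middle of its top. Do not grip or lift anything, keep off the stand's post and tweezers, and leave the other things on the bench where they are.

Things in the scene. Friction and masses are not known exactly. Their poses are not given: they have to be found in the camera images.
- third_hand: tweezer stand, about 0.5 kg: dark iron foot 70 x 70 x 12 mm with a post in its middle. Origin: centre of the foot's underside; z: up the post; x: the way the tweezers point. It starts lying on its side with y pointing down: the foot stands on edge, the post points away from it, level and a little down, its clamp touching the board
- foot_edge (a point): middle of the foot's edge that is uppermost (67 mm above the board) while it lies, on the post's side: x 0, y -35, z 12 mm in the stand's frame. Pushed here, against the way the post points, the foot turns about its lower edge with a few newtons, passes its balance after about 45 degrees of turning and drops flat by itself as the post swings up
- tweezer_tip (a point): the tweezers' tips, in the third hand's frame at x 150, y 0, z 48 mm (48 mm above the foot's underside); the tweezers, 20 mm wide at most, slope down to here from the clamp at z 85 mm
- tweezer_arm: post (8 mm thick), brass clamp on it (18 mm square, at z 75 to 95 mm, small screw up to 105 mm) and tweezers, all rigidly fixed to the foot; same origin and axes as the third hand. Delicate, to be kept off: a slight brush does no harm
- charcoal: black charcoal soldering block, loose on the board, 110 x 65 x 30 mm (x, y, z), about 0.13 kg; origin: centre of its underside
- board: pale heat-proof soldering board, fixed to the bench, 340 x 440 x 12 mm (x, y, z); origin: centre of its underside, on the bench top; its top is 12 mm above the bench
- flux_dish: white ceramic dish on the bench, 44 mm across, 18 mm high; origin: centre of its underside
- flux_jar: glass jar with a red cap on the bench, 42 mm across, 50 mm high; origin: centre of its underside
- bench_block: steel bench block 60 x 60 x 20 mm on the bench; origin: centre of its underside
- hammer: hammer with a wooden handle lying on the bench, 220 mm long along its x axis
- pliers: pliers lying on the bench, 135 mm long along x, 45 mm wide, 10 mm thick; origin: near the middle, underside
- file: file with a wooden handle lying on the bench, 185 mm long along x, 16 mm thick
Things that resemble listed ones, but are neither listed nor needed, are in the scene too. Of the things that look like the charcoal, the largest one is meant.

How it is judged:
On the way, in this order (a step that is already met when the one before it is completed fails the run):
1. the third hand stands upright, flat on the board (angle between third_hand's own z axis and vertical below 0.06 rad and z of third_hand in the frame of board between 0.008 and 0.016 m and angular speed of third_hand below 0.2 rad/s), for 0.2 s.
2. the tweezer tips are over the middle of the charcoal block's top (angle between third_hand's own z axis and vertical below 0.06 rad and z of third_hand in the frame of board between 0.008 and 0.016 m and x of tweezer_tip in the frame of charcoal between -0.02 and 0.02 m and y of tweezer_tip in the frame of charcoal between -0.016 and 0.016 m), for 0.2 s.
At the end, for the whole second after the job is handed in: The third hand stands upright (within 3.4 degrees), its foot flat on the board; the charcoal block lies flat on the board with the tweezer tips over the middle of its top (within 20 mm along its length and 16 mm across); both are at rest, and every other loose thing is within 20 mm of where it was (all of step 2 and angle between charcoal's own z axis and vertical below 0.05 rad and z of charcoal in the frame of board between 0.008 and 0.016 m and linear speed of each of third_hand, charcoal below 0.02 m/s and distance of each of flux_dish, flux_jar, bench_block, hammer, pliers, file from where it was at the start of the episode below 0.02 m); the robot touches nothing.
It fails at once if the third hand is lifted off the board (its foot more than 13 mm up) (z of third_hand in the frame of board above 0.062 m).
It fails at once if the charcoal block is lifted or tipped up (z of charcoal in the frame of board above 0.022 m or angle between charcoal's own z axis and vertical above 0.25 rad).
It fails at once if the post or tweezers are gripped or pushed hard by the fingers (more than 15 N) (contact force between the fingers and tweezer_arm above 15 N).
It fails at once if the charcoal block is gripped or rammed (more than 20 N) (contact force between the fingers and charcoal above 20 N).
It fails at once if another thing on the bench is knocked away (moved more than 20 mm) (distance of any of flux_dish, flux_jar, bench_block, hammer, pliers, file from where it was at the start of the episode above 0.02 m).
It also fails if it takes over 58 s, if anything falls off the work surface, if the arm or the gripper's body presses on something with over 40 N, if the wrist force passes 120 N, or if a joint passes its speed limit or range.

## Working session

There is one attempt and no reset: what is moved stays moved. The work goes in short steps, each a Python script; the robot and the scene stay as the last script left them, time stands still between calls to the robot, and variables do not carry over. Pictures are saved under pics/ and viewed, at most 10 in all, crops included, and the job is handed in when it is done.

```bash
ls; mkdir -p pics; cat > h.py <<'E'
import numpy as np, cv2
from station import env, effector, solver, viewer, workorder, search_frame, tip_of
def cloud(cam):
    pic,d=viewer.read_camera(cam); i=viewer.camera_info(cam); K=np.array(i["intrinsics"])
    v,u=np.mgrid[:384,:512]
    P=np.stack([(u-K[0,2])/K[0,0]*d,-(v-K[1,2])/K[1,1]*d,-d],-1)
    W=P@np.array(i["rotation"]).T+np.array(i["eye"]); W[d==0]=np.nan
    return pic,W
E
python3 - <<'E'
from h import *
for c in("scene","top"):
    pic,W=cloud(c); cv2.imwrite(f"pics/{c}0.png",cv2.resize(pic[...,::-1],(800,600)))
    print(c,{k:(np.round(v,3).tolist() if not isinstance(v,(str,dict)) else v) for k,v in viewer.camera_info(c).items()})
    for n in["third_hand","charcoal","board","flux_dish","flux_jar","bench_block","hammer","pliers","file"]:
        print(n,[(np.round(r["at"],3).tolist(),round(r["score"],2)) for r in search_frame(c,n)][:4])
    for n in["foot_edge","tweezer_tip","third_hand","charcoal","board"]:
        print("tip",n,[(np.round(r["at"],3).tolist(),round(r["score"],2)) for r in tip_of(c,n)][:4])
print(env.sense()["t"])
E
```

```text
pics
scene {'intrinsics': [[367.773, 0.0, 251.189], [0.0, 367.773, 190.014], [0.0, 0.0, 1.0]], 'eye': [1.29, 0.207, 0.578], 'rotation': [[-0.262, -0.522, 0.811], [0.965, -0.124, 0.232], [-0.02, 0.844, 0.537]]}
third_hand [([0.632, 0.105, 0.036], 0.64)]
charcoal [([0.326, -0.292, 0.018], 0.84), ([0.309, -0.163, 0.018], 0.72), ([0.596, -0.187, 0.039], 0.68)]
board [([0.63, -0.018, 0.009], 0.66)]
flux_dish [([0.582, 0.241, 0.011], 0.63)]
flux_jar [([0.535, -0.363, 0.031], 0.83)]
bench_block [([0.445, 0.298, 0.018], 0.75)]
hammer [([0.699, 0.403, 0.023], 0.61), ([0.633, 0.106, 0.036], 0.58)]
pliers [([0.663, -0.354, 0.009], 0.56)]
file [([0.412, -0.384, 0.012], 0.44)]
tip foot_edge [([0.624, 0.111, 0.081], 0.87), ([0.39, -0.407, 0.0], 0.58), ([0.604, 0.106, 0.05], 0.41)]
tip tweezer_tip [([0.708, -0.022, 0.033], 0.76)]
tip third_hand [([0.609, 0.107, 0.048], 0.96)]
tip charcoal [([0.576, -0.2, 0.008], 0.83), ([0.317, -0.298, 0.004], 0.66), ([0.296, -0.166, -0.002], 0.6)]
tip board [([0.574, -0.036, -0.002], 0.62)]
top {'intrinsics': [[369.379, 0.0, 253.42], [0.0, 369.379, 192.224], [0.0, 0.0, 1.0]], 'eye': [0.445, -0.01, 1.109], 'rotation': [[-0.003, 0.999, -0.05], [-1.0, -0.004, -0.015], [-0.016, 0.05, 0.999]]}
third_hand [([0.622, 0.1, 0.038], 0.9)]
charcoal [([0.312, -0.296, 0.021], 0.91), ([0.572, -0.2, 0.04], 0.86), ([0.293, -0.166, 0.021], 0.83)]
board [([0.562, -0.037, 0.013], 0.56)]
flux_dish [([0.586, 0.241, 0.014], 0.49)]
flux_jar [([0.56, -0.035, 0.01], 0.56), ([0.526, -0.368, 0.052], 0.52)]
bench_block [([0.435, 0.29, 0.02], 0.62)]
hammer [([0.671, 0.396, 0.023], 0.92)]
pliers [([0.656, -0.363, 0.011], 0.57)]
file [([0.407, -0.388, 0.015], 0.78)]
tip foot_edge [([0.628, 0.111, 0.079], 0.88)]
tip tweezer_tip [([0.708, -0.02, 0.036], 0.93)]
tip third_hand [([0.606, 0.099, 0.053], 0.66)]
tip charcoal [([0.578, -0.201, 0.01], 0.94), ([0.295, -0.167, 0.0], 0.93)]
tip board [([0.574, -0.038, 0.003], 0.72)]
1.5
```

View pics/top0.png

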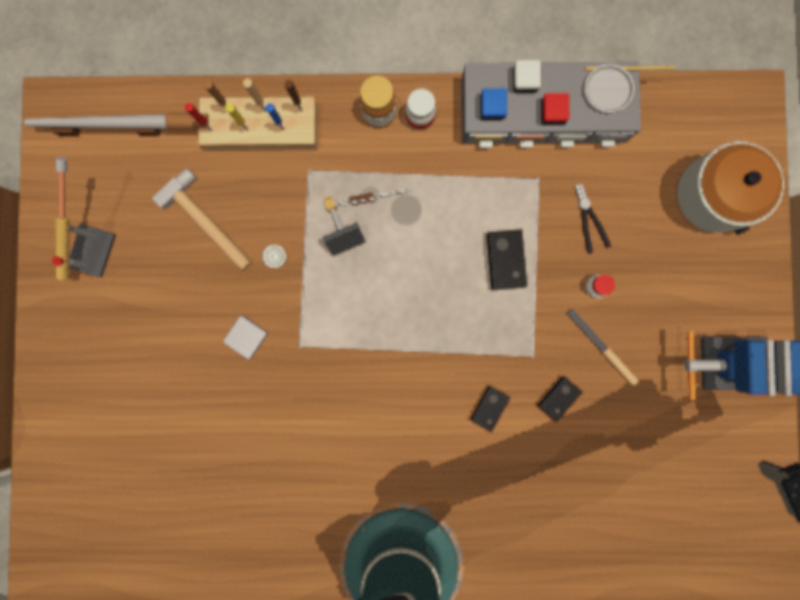

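View pics/scene0.png

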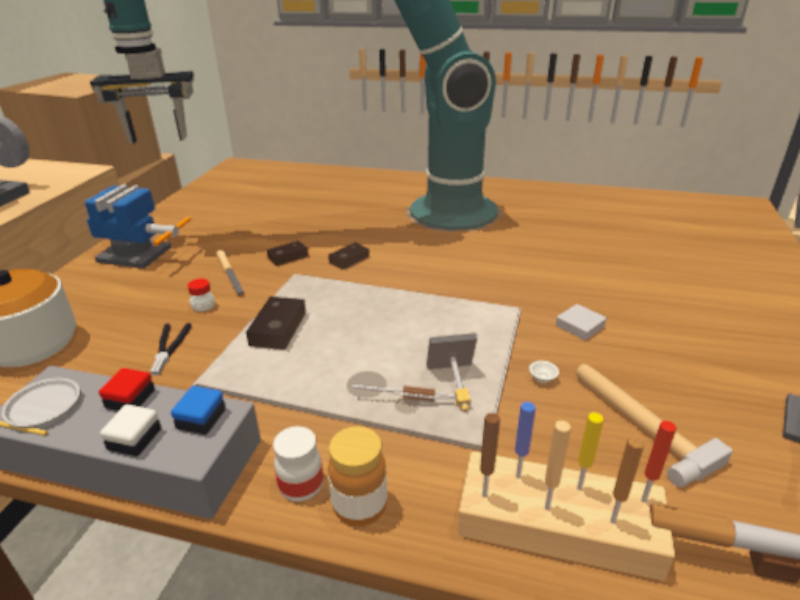

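The top view shows the stand's foot at (343,238). Its post runs up and left to the brass clamp at (330,203), and the tweezers end at (408,192). There are three charcoal look-alikes: (507,259) on the board, and (490,408) and (560,398) on the bench. The one at (507,259) is the largest, so I choose it. The hammer-like "third_hand" reports are not a concern. Next is a close check.

```bash
cat >> h.py <<'E'
def cloudw():
    s=env.sense(); pic,d=viewer.read_camera("wrist"); i=viewer.camera_info("wrist"); K=np.array(i["intrinsics"]); T=np.array(i["T_tool_cam"])
    v,u=np.mgrid[:384,:512]
    P=np.stack([(u-K[0,2])/K[0,0]*d,-(v-K[1,2])/K[1,1]*d,-d],-1)
    W=(P@T[:3,:3].T+T[:3,3])@np.array(s["tcp_rot"]).T+np.array(s["ee_pos"]); W[d==0]=np.nan
    return pic,W
def down(ydir, tilt=0, toward=None):
    "tool pointing down, y along ydir; tilt: tips lean toward the horizontal direction 'toward'"
    y=np.array([*ydir[:2],0.]); y/=np.linalg.norm(y); z=np.array([0,0,-1.])
    if tilt: z=np.cos(tilt)*z+np.sin(tilt)*np.array([*toward[:2],0])
    return np.stack([np.cross(y,z),y,z],1)
def rect(W,mask):
    "footprint rectangle of masked points: centre, size, long axis direction"
    c,wh,a=cv2.minAreaRect(W[mask][:,:2].astype(np.float32)*1000)
    b=np.deg2rad(a if wh[0]>=wh[1] else a+90)
    return np.array(c)/1000,sorted(wh)[::-1],np.array([np.cos(b),np.sin(b)])
E
python3 - <<'E'
from h import *
effector.grasp(5)
s=env.sense(); print(np.round(s["tcp_rot"],2).tolist(),s["gripper_width"])
env.reach([0.60,0.05,0.32],down([0.,-1]) if s["tcp_rot"][1][1]<0 else down([0,1.]))
pic,W=cloudw(); t,Wt=cloud("top")
for n in ("foot_edge","tweezer_tip","third_hand"): print(n,[(np.round(r["at"],3).tolist(),round(r["score"],2)) for r in tip_of("wrist",n)][:3])
for nm,X in(("wrist",W),("top",Wt)):
    z=X[...,2]; roi=(abs(X[...,0]-.61)<.06)&(abs(X[...,1]-.1)<.06)
    m=roi&(z>.065)&(z<.09)
    print(nm,"foot top",m.sum(),rect(X,m),np.nanmedian(z[m]))
    m=(abs(X[...,0]-.575)<.1)&(abs(X[...,1]+.2)<.07)&(z>.032)&(z<.055)
    if m.sum()>20: print("charcoal",rect(X,m),np.nanmedian(z[m]))
c=t[150:290,270:390]; c=cv2.resize(c,(343,400))
cv2.imwrite("pics/close.png",np.hstack([cv2.resize(pic,(457,343)),np.zeros((343,10,3),np.uint8),cv2.resize(c,(294,343))])[...,::-1])
print(env.sense()["t"])
E
```

```text
[[0.92, 0.39, -0.0], [0.39, -0.92, -0.0], [-0.0, 0.0, -1.0]] 0.0005024777405061274
foot_edge [([0.63, 0.111, 0.082], 0.8)]
tweezer_tip [([0.705, -0.02, 0.036], 0.91), ([0.587, 0.24, 0.002], 0.36)]
third_hand [([0.605, 0.103, 0.048], 0.68), ([0.649, 0.372, -0.001], 0.64), ([0.658, -0.364, -0.0], 0.3)]
wrist foot top 455 (array([0.61881464, 0.10532159]), [69.92915344238281, 16.303152084350586], array([-0.3914314 ,  0.92020729])) 0.07938675669122211
charcoal (array([ 0.57532874, -0.19996889]), [109.81522369384766, 66.1095962524414], array([0.99692745, 0.0783304 ])) 0.04075998860382629
top foot top 0 (array([0., 0.]), [0.0, 0.0], array([1., 0.])) nan
charcoal (array([ 0.57519348, -0.20014561]), [110.14393615722656, 65.21700286865234], array([0.9969771 , 0.07769599])) 0.04091508003984001
5.7167
  return np.nanmean(a, axis, out=out, keepdims=keepdims)
```

View pics/close.png

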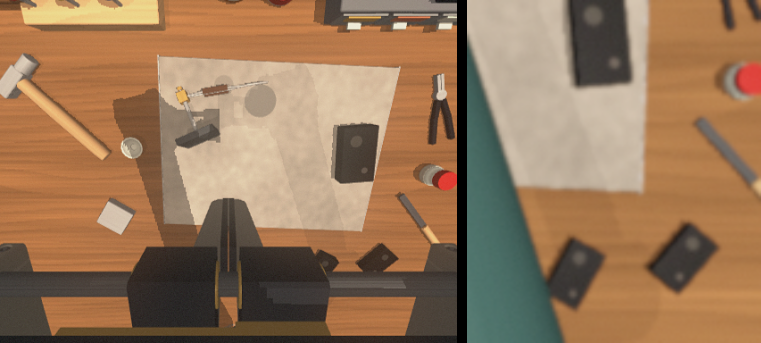

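The wrist view shows the foot at about (198,135) with its clamp at (182,95). The block at (355,153) measures 110 x 66 mm and is 29 mm high. The bench look-alikes are clearly smaller. Now I tip the stand up with the closed fingers leaning over the foot, so the post can swing up clear behind them.

```bash
python3 - <<'E'
from h import *
p=np.array([.92,.391,0]);s=np.array([.391,-.92,0]);E=np.array([.626,.109,0])-.008*s
R=down(s,np.deg2rad(25),p); zz=np.array([0,0,1])
a=E+.032*p
env.reach(a+.2*zz,R)
env.movel(a+.064*zz,rate=.12); print(env.sense()["wrist_force"])
env.movel(E-.10*p+.064*zz,rate=.13); print(env.sense()["wrist_force"],env.sense()["t"])
env.movel(E-.12*p+.22*zz,rate=.2); env.pause(.3)
pic,W=cloud("scene"); cv2.imwrite("pics/up.png",pic[...,::-1])
for c in("scene","top"):
    if c=="top": t,Wt=cloud(c)
    for n in ("tweezer_tip","third_hand","charcoal"): print(c,n,[(np.round(r["at"],3).tolist(),round(r["score"],2)) for r in tip_of(c,n)][:3])
print(env.sense()["t"])
E
```

```text
[-0.18496852 -0.94471533 -0.23057049]
[0.16039614 0.33317721 0.3818391 ] 9.0417
scene tweezer_tip [([0.619, -0.057, 0.057], 0.57), ([0.434, 0.299, 0.0], 0.47)]
scene third_hand [([0.571, 0.085, 0.01], 0.56)]
scene charcoal [([0.295, -0.166, -0.005], 0.74), ([0.316, -0.297, 0.003], 0.73), ([0.574, -0.196, 0.01], 0.65)]
top tweezer_tip [([0.621, -0.056, 0.06], 0.86), ([0.434, 0.294, -0.0], 0.24)]
top third_hand [([0.57, 0.084, 0.012], 0.62)]
top charcoal [([0.313, -0.301, 0.005], 0.97), ([0.292, -0.166, 0.003], 0.66), ([0.577, -0.203, 0.012], 0.61)]
10.9667
```

View pics/up.png

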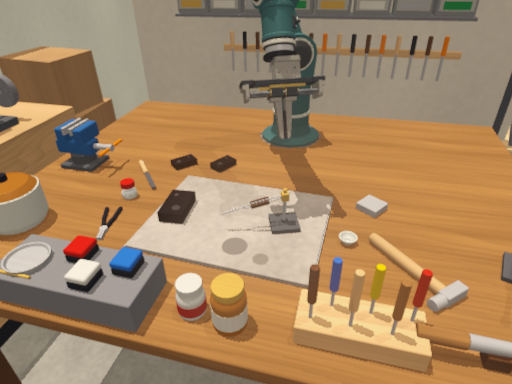

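The stand is upright at (285,220), with its tweezers pointing to about (225,210). The block is at (178,206). Next I push the block along its length.

```bash
cat >> h.py <<'E'
def block(near):
    "charcoal from top and wrist depth"
    t,Wt=cloud("top"); w,Ww=cloudw(); out=[]
    for X in(Wt,Ww):
        z=X[...,2]; m=(np.hypot(X[...,0]-near[0],X[...,1]-near[1])<.085)&(z>.035)&(z<.047)
        pic=t if X is Wt else w; m&=pic.max(-1)<90
        if m.sum()>20: r=rect(X,m); r[2][:]*=np.sign(r[2][0]); out.append(r); print(m.sum(),np.round(r[0],4),np.round(r[1],1),np.round(r[2],3))
    return out
def push(C,dirn,off,dist,half,z=.026,rate=.06):
    "finger starts 20 mm clear of the face, pushes the block by dist along dirn, backs off and rises"
    d=np.array([*dirn,0.]); l=np.array([-d[1],d[0],0]); C=np.array([*C,0.])+off*l
    y=l if l[1]<0 or (abs(l[1])<.5 and l[0]<0) else -l
    R=down(y); zz=np.array([0,0,1.]); a=C-(half+.010+.02)*d; e=C+(dist-half-.010)*d
    env.reach(a+.12*zz,R); env.movel(a+z*zz,rate=.15)
    env.movel(e+z*zz,rate=rate); print("F",np.round(env.sense()["wrist_force"],2))
    env.movel(e-.02*d+z*zz,rate=.1); env.movel(e-.03*d+.2*zz,rate=.25)
E
python3 - <<'E'
from h import *
bx=np.array([.997,.078])
push([.5752,-.200],bx,0,.055,.055)
print(np.round(env.sense()["joint_positions"],2),env.sense()["t"])
block([.63,-.196]); print(env.sense()["t"])
for c in ("top","wrist"): print(c,[(np.round(r["at"],3).tolist(),round(r["score"],2)) for r in tip_of(c,"tweezer_tip")][:2])
E
```

```text
F [-0.6  -0.08 -0.66]
[ 1.1   0.64 -1.11  1.76  0.62  1.15 -1.7 ] 15.4583
598 [ 0.6287 -0.1943] [107.4  62.8] [0.997 0.078]
4113 [ 0.6302 -0.1954] [107.3  64.3] [0.997 0.08 ]
15.5583
top [([0.621, -0.055, 0.063], 0.66)]
wrist [([0.622, -0.058, 0.066], 0.8)]
```

```bash
python3 - <<'E'
import re
t=open('h.py').read()
t=t.replace("    R=down(y); zz=np.array([0,0,1.]); a=C-(half+.010+.02)*d; e=C+(dist-half-.010)*d\n","""    zz=np.array([0,0,1.]); a=C-(half+.010+.02)*d; e=C+(dist-half-.010)*d
    q=np.array(env.sense()["joint_positions"]); c=[]
    for k in(1,-1):
        s=solver.inverse_kinematics(a+.12*zz,down(k*y))
        if s is not None: c.append((np.abs(np.array(s)-q).max(),k))
    print(c); R=down(min(c)[1]*y)
""")
open('h.py','w').write(t)
E
python3 - <<'E'
from h import *
by=np.array([-.079,.997])
push([.6297,-.195],by,0,.10,.0325)
print(np.round(env.sense()["joint_positions"],2))
block([.622,-.095]); print(env.sense()["t"])
for c in ("top","wrist"): print(c,[(np.round(r["at"],3).tolist(),round(r["score"],2)) for r in tip_of(c,"tweezer_tip")][:2])
E
```

```text
[(np.float64(1.102653990909908), 1), (np.float64(1.4446318391500936), -1)]
F [-0.04 -0.66 -0.09]
[ 0.18  0.48  0.04  1.62 -0.02  1.04 -2.84]
793 [ 0.6222 -0.0944] [110.   62.4] [0.997 0.078]
2338 [ 0.6225 -0.0956] [110.1  65.3] [0.997 0.08 ]
20.9083
top [([0.621, -0.056, 0.06], 0.62)]
wrist []
```

```bash
python3 - <<'E'
from h import *
by=np.array([-.079,.997])
push([.6224,-.095],by,0,.039,.0325)
env.movel([.56,-.16,.3]); 
block([.619,-.056]); print(env.sense()["t"])
pic,_=cloud("scene"); cv2.imwrite("pics/end.png",cv2.resize(pic[130:300,100:400],None,fx=2.5,fy=2.5)[...,::-1])
for c in ("top","wrist","scene"):
  for n in("tweezer_tip","third_hand"): print(c,n,[(np.round(r["at"],3).tolist(),round(r["score"],2)) for r in tip_of(c,n)][:2])
E
```

```text
[(np.float64(0.15009412181870374), 1), (np.float64(2.7634952204407623), -1)]
F [ 0.79 -0.52  0.  ]
751 [ 0.6191 -0.0544] [109.9  62.7] [0.997 0.082]
2002 [ 0.619  -0.0557] [109.9  63.7] [0.997 0.078]
25.6083
top tweezer_tip [([0.623, -0.059, 0.061], 0.83), ([0.574, -0.041, 0.001], 0.49)]
top third_hand [([0.568, 0.086, 0.013], 0.78), ([0.434, 0.295, 0.0], 0.27)]
wrist tweezer_tip [([0.618, -0.059, 0.065], 0.65)]
wrist third_hand []
scene tweezer_tip [([0.622, -0.057, 0.056], 0.61)]
scene third_hand [([0.569, 0.089, 0.013], 0.76)]
```

View pics/end.png

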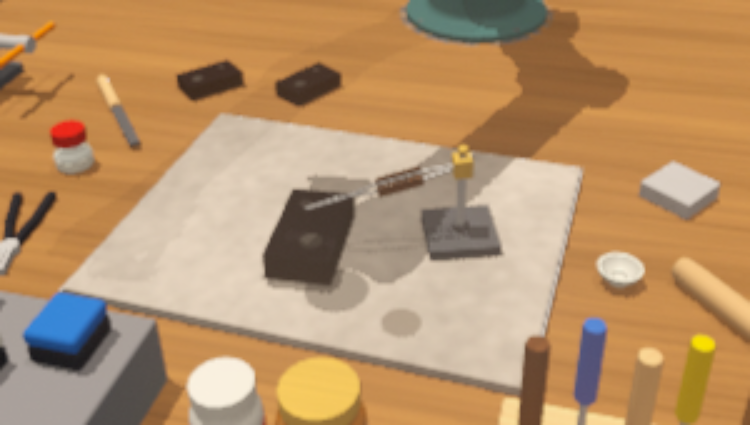

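The stand is upright at (460,230). The tips at (308,207) hang about 18 mm above the block's top, and the measured offset from its centre is within about 4 mm. I'm handing in.

```bash
python3 -c "
from station import *
print(workorder.finish_job())"
```

```text
the job is handed in; nothing more can be done
None
```

The job is handed in at about 26 s on the robot's clock: the third hand stands upright, and by my last measurement the tweezer tips hang within about 4 mm of the middle of the charcoal block's top; the hand-in returned no verdict.

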